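Set the feeder lever to its third click and start it

TASK

Start the parts feeder on step three: with a fingertip, push the red-capped lever on the grey control box away from its off stop, counting the clicks, and leave it resting in the third notch without ever running on into the fourth. Then press the green button fully down and let it come up again. Do not pinch the lever, and leave the knob, bracket and screwdriver beside the box where they lie.

Things in the scene. Friction and masses are not known exactly. Their poses are not given: they have to be found in the camera images.
- control_box: Grey control box fixed to the bench, 220 (its x) x 160 (its y) x 60 mm high; origin at the centre of its underside, x along the lever's travel from the off stop (generally away from the robot), z up. A lever in a slot on its flat top (left half) and a green button (right half). White ticks along the slot, further to the left, mark the six rest places: off and five notches.
- feed_lever (a joint): Lever travel along the box's +x in m: 0 at the off stop (start), 0.075 at the far stop; notches at 0.015 (first), 0.030, 0.045 (third), 0.060, 0.075. Pushed slowly from a notch, the resistance rises to about 5 N and falls to nil midway; there the lever snaps on by itself (0.1 s, ahead of the finger) into the next notch and rests there: one click. Friction 0.6 N.
- lever_cap (a point): Centre of the lever's red cap, 90 mm above the bench (30 mm above the box's top). The cap measures 20 mm along the travel, 26 mm across and 22 mm high, with four flat faces square to the box, on a thin steel stem; push on the flat that faces the off stop (18 mm wide, 20 mm high, 10 mm from the cap's centre); it moves with the lever.
- start_button (a joint): Press of the green button in m: 0 up, 0.006 fully down; a spring of 5 N at full press brings it up again.
- start_button_top (a point): Centre of the top of the green round button (28 mm across, in a black housing), moves down with it; the button lies 75 mm to the right of the lever's slot.
- star_knob: Loose black star knob, 29 x 32 x 22 mm, beside the box; origin under its middle. To be left alone.
- black_bracket: Loose black angle bracket, 50 x 95 x 36 mm, beside the box; origin under its middle. To be left alone.
- screwdriver: Loose screwdriver with yellow handle, 28 x 208 x 30 mm, on the other side of the box; origin under its middle. To be left alone.

How it is judged:
On the way, in this order (a step that is already met when the one before it is completed fails the run):
1. the lever rests in the third notch (value of joint feed_lever between 0.041 and 0.049 m and velocity of joint feed_lever between -0.004 and 0.004 m/s and value of joint start_button below 0.002 m), for 0.3 s.
2. the green button is pressed fully down (value of joint start_button above 0.0045 m), for 0.05 s.
At the end, for the whole second after the job is handed in: The lever rests in the third notch (0.045 m, within 4 mm), the button has been pressed at least 4.5 of its 6 mm after that and is up again, and the three loose things lie within 12 mm of where they lay (value of joint feed_lever between 0.041 and 0.049 m and velocity of joint feed_lever between -0.004 and 0.004 m/s and value of joint start_button below 0.0015 m and distance of each of star_knob, black_bracket, screwdriver from where it was at the start of the episode below 0.012 m); the robot touches nothing.
It fails at once if the lever runs on towards the fourth notch (beyond midway, 0.0525 m) (value of joint feed_lever above 0.0525 m).
It fails at once if the button is pressed while the lever is not in the third notch (value of joint start_button above 0.002 m and not (value of joint feed_lever between 0.04 and 0.05 m)).
It fails at once if the lever is pinched: two opposite flats of its cap touched by the fingers at once ((contact force between the fingers and feed_lever_c2 above 0.5 N and contact force between the fingers and feed_lever_c3 above 0.5 N) or (contact force between the fingers and feed_lever_c4 above 0.5 N and contact force between the fingers and feed_lever_c5 above 0.5 N)).
It fails at once if the knob, bracket or screwdriver is moved or lifted by more than 12 mm (distance of any of star_knob, black_bracket, screwdriver from where it was at the start of the episode above 0.012 m).
It also fails if it takes over 61 s, if anything falls off the work surface, if the arm or the gripper's body presses on something with over 40 N, if the wrist force passes 120 N, or if a joint passes its speed limit or range.

ROBOT

A 6-joint arm with a two-finger parallel gripper is mounted at the origin on the work surface; the furniture and walls round the work are solid. World frame = base frame: x ahead of the robot, y to its left, z up, the work surface at z = 0. Lengths are in m, angles in rad, forces in N, time in s.
With the tool pointing down it reaches from about 0.25 to 0.725 m from the base axis. Payload 9.7 kg.
Tool frame: the origin (TCP) lies on the centre line of the jaws, within the pads' length; the fingertips stand 19 mm ahead of it and the grasp point (between the pads) is the TCP; y points along the fingers, x is the direction in which the jaws open and shut, and the axes are right-handed (so a half turn about y gives the same grasp; the last joint's range is limited). The gripper opens to 85 mm and grips with 20 to 120 N. Pads are 22 mm wide; open, the fingers measure 114 mm over their backs; the gripper's body (76 mm by 85 mm) begins 54 mm behind the grasp point. The pads swing forward as they close: fully open they stand 13 mm farther back than shut.
Start: joints at [-1.309, 0.087, 0.176, 1.66, 0, 1.571], TCP at [0.142, -0.531, 0.25] pointing down, gripper open.
Joint ranges: [-3.13, 3.13], [-0.85, 1.81], [-1.15, 1.24], [-2.2, 2.28], [-1.44, 1.52], [-3.14, 3.14]. Speed limits (rad/s): [2.22, 2.22, 2.57, 3.14, 3.14, 3.14].

INTERFACE

Orientations are given as a rotation vector (axis times angle).
In Python, from plant import r gives the robot as it stands. The module is installed in compiled form; this text tells all that it offers.
- The arm moves only by the tool step_arm, never from a script. Its argument "commands" is a list of rows, each an object with "gripper": the opening, from 0 (shut) to 1 (fully open); "slide": the shift along the tool's x, y, z in mm, a list of three; "turn": the turn about the tool's y in rad. In form: [{"gripper": gripper, "slide": [x, y, z], "turn": turn}, ...]. A call has exactly 5 rows; each row shifts and turns the pose as measured when the row begins, along the tool's axes as they then stand; what a row does not reach is not made up. A row lasts 1/10 s, in which the tool goes at most 50 mm and 8.59 degrees, less where a joint would pass 70% of its speed; a pose out of reach is approached as far as the arm can. A call with a gripper value outside its range is refused whole. The fingers move at their own pace and stop on an object; "squeeze" is the grip in N (left out, the last holds). Time passes only in rows, so rows that do not move let the fingers close, or fill a call up. It gives the time, the measured TCP pose, the force and the opening at its end, in the units of the state.
- r.observe(): the state, without advancing time (a new reading comes with each control period).
- r.read_camera(name): name is "side" or "top"; returns a dict with "img" (400x640x3 uint8, red, green, blue), "range_z" (400x640 float32, m along the optical axis (not along the pixel's ray), 0 where there is no reading), "K" (3x3 intrinsics, pixels), "k1" (the pictures are not rectified: a ray, as slopes to the right and down, at radius r is drawn at 1 + k1 r^2 times it, then the intrinsics apply), "R" (3x3) and "t" (3): a world point X has camera coordinates R X + t. Camera axes: x right, y down, z forward; pixel columns grow to the right and rows downward; lengths in m; the calibration is good to about 2 mm. A picture is of the moment at which its call begins.
- r.close_job(): hands the job in, once; it reports no verdict.
The state is a dict: "time_s": time; "qpos": joint angles; "joint_vel": joint speeds; "effort": joint torques, N m; "tcp_pos": TCP position; "ee_rot": TCP orientation; "contact_force": force on the tool from outside, world axes, zero at the start; "wrist_torque": the same for the moment, N m; "grip_width": finger opening in m.
Only numpy, scipy, OpenCV 4.12 (cv2) and the standard library are available. Lean on these libraries where they do the work, as an engineer would, in place of code of your own. Each camera call takes 0.05 s, during which the arm holds its last target.

## Working session

There is one attempt and no reset: what is moved stays moved. The work goes in short steps, Python scripts to look and compute and a tool call to move; the robot and the scene stay as the last step left them, time stands still between calls to the robot, and variables do not carry over. Pictures are saved under pics/ and viewed, and the job is handed in when it is done.

Besides the shell and the picture viewer there is one more tool, called after "Request:" as name([rows], argument=value, ...), one row to a line, values as JSON. step_arm: Moves the arm, as the interface text tells. Its arguments: {"type":"object","properties":{"commands":{"type":"array","items":{"type":"object","properties":{"gripper":{"type":"number"},"slide":{"type":"array","items":{"type":"number"}},"turn":{"type":"number"}}}},"squeeze":{"type":"number"}},"required":["commands"]}

```bash
mkdir -p pics; cat > h.py <<'E'
import numpy as np, cv2
from plant import r
def pix2w(c,u,v,z=None):
    K=np.array(c["K"]);R=np.array(c["R"]);t=np.array(c["t"]);k=float(c["k1"])
    p=cv2.undistortPoints(np.array([[[u,v]]],float),K,np.array([k,0,0,0,0.]))[0,0]
    d=R.T@np.array([p[0],p[1],1]);o=-R.T@t
    if z is None: s=c["range_z"][int(round(v)),int(round(u))]
    else: s=(z-o[2])/d[2]
    return o+s*d
def w2pix(c,X):
    K=np.array(c["K"]);R=np.array(c["R"]);t=np.array(c["t"]);k=float(c["k1"])
    return cv2.projectPoints(np.array([X],float),cv2.Rodrigues(R)[0],t,K,np.array([k,0,0,0,0.]))[0][0,0]
E
python3 - <<'E'
from h import *
s=r.observe();print({k:np.round(v,3) for k,v in s.items()})
for n in("top","side"):
    c=r.read_camera(n);cv2.imwrite(f"pics/{n}0.png",c["img"][:,:,::-1]);print(n,c["K"],c["k1"],-np.array(c["R"]).T@c["t"]); print(np.round(c["R"],2))
    np.savez(f"{n}0.npz",**c)
E
```

```text
{'time_s': np.float64(0.0), 'qpos': array([-1.309,  0.087,  0.175,  1.66 ,  0.   ,  1.571]), 'joint_vel': array([ 0.002, -0.   , -0.   , -0.001,  0.001,  0.002]), 'effort': array([ 2.000e-03, -5.204e+01,  4.648e+01,  1.700e-02,  0.000e+00,
       -0.000e+00]), 'tcp_pos': array([ 0.142, -0.531,  0.25 ]), 'ee_rot': array([-1.321,  1.015, -1.013]), 'contact_force': array([ 0.101, -0.359, -0.628]), 'wrist_torque': array([-0.042, -0.035, -0.007]), 'grip_width': np.float64(0.086)}
top [[437.95053384   0.         318.0207597 ]
 [  0.         437.95053384 200.66065747]
 [  0.           0.           1.        ]] -0.09464640137724997 [ 0.40257912 -0.01915767  0.96420882]
[[-0.02 -1.   -0.01]
 [-0.98  0.02 -0.19]
 [ 0.19  0.   -0.98]]
side [[502.07219862   0.         321.79285908]
 [  0.         502.07219862 201.67687903]
 [  0.           0.           1.        ]] 0.03550208360969621 [0.29044118 0.66539968 0.55632908]
[[-0.92 -0.4   0.02]
 [-0.24  0.49 -0.84]
 [ 0.33 -0.77 -0.54]]
```

View pics/top0.png

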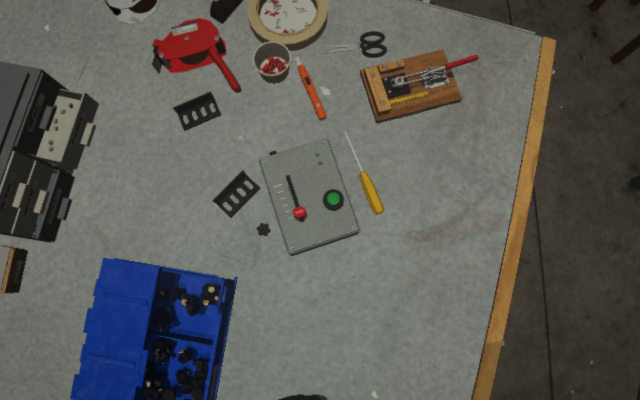

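View pics/side0.png

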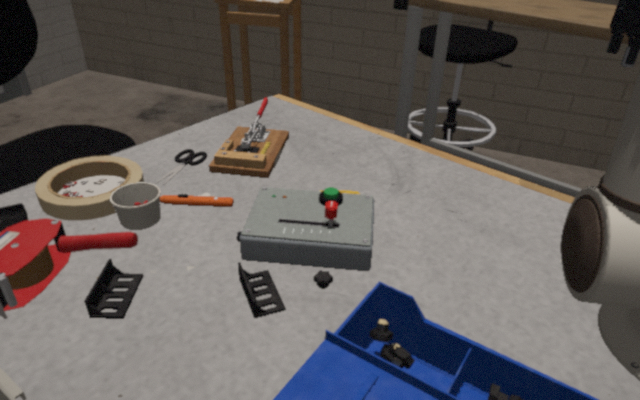

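```bash
python3 - <<'E'
import cv2,numpy as np
from h import *
for n in("top","side"):
    c=np.load(n+"0.npz"); h=cv2.cvtColor(c["img"],cv2.COLOR_RGB2HSV)
    for nm,m in(("red",((h[...,0]<8)|(h[...,0]>172))&(h[...,1]>140)&(h[...,2]>60)),("green",(h[...,0]>40)&(h[...,0]<85)&(h[...,1]>110)&(h[...,2]>50))):
        k,l,st,ce=cv2.connectedComponentsWithStats(m.astype(np.uint8))
        for i in range(1,k):
            if st[i,4]>30: print(n,nm,st[i],ce[i],pix2w(c,*ce[i]))
E
```

```text
top red [ 153   18   87   72 2228] [193.87298025  49.17190305] [0.93582419 0.26022522 0.05774191]
top red [446  55  32  15 159] [461.33333333  61.30188679] [ 0.87964244 -0.3456801   0.07724018]
top red [261  56  25  18 201] [272.70149254  65.        ] [0.91266228 0.08234616 0.01261291]
top red [293 206  13  12 105] [299.1047619  211.87619048] [0.5433819  0.02018148 0.10243926]
top green [327 192  13  14 144] [333.04861111 198.20138889] [ 0.57329621 -0.04891645  0.08310181]
side red [258  97   9  18  61] [262.67213115 105.83606557] [ 0.8773181  -0.33979685  0.08080866]
side red [324 200  15  19 177] [330.84745763 208.63276836] [0.54083961 0.0327466  0.10142423]
side red [   0  219  137   89 3952] [ 48.62828947 250.62095142] [0.98235387 0.22278303 0.0023074 ]
side green [323 188  16  11 125] [330.712 192.864] [ 0.57079354 -0.03937232  0.08294945]
```

```bash
python3 - <<'E'
import cv2,numpy as np
from h import *
for n in("top","side"):
    c=np.load(n+"0.npz"); P=[];U=[]
    rz=c["range_z"]
    for v in range(120,280):
        for u in range(220,400):
            if rz[v,u]>0:
                X=pix2w(c,u,v)
                if abs(X[2]-.06)<.008 and .4<X[0]<.8 and abs(X[1])<.2: P.append(X);U.append((u,v))
    P=np.array(P); m=np.zeros((400,640),np.uint8)
    for u,v in U:m[v,u]=1
    k,l,st,ce=cv2.connectedComponentsWithStats(m); b=1+st[1:,4].argmax()
    P=np.array([p for p,(u,v) in zip(P,U) if l[v,u]==b])
    (cx,cy),sz,a=cv2.minAreaRect(P[:,:2].astype(np.float32)); print(n,len(P),P[:,2].mean(),cx,cy,sz,a)
    # with z=0.06 plane instead
    Q=np.array([pix2w(c,u,v,.06) for (u,v) in U if l[v,u]==b]); print("plane",cv2.minAreaRect(Q[:,:2].astype(np.float32)))
    im=c["img"][130:265,230:390][:,:,::-1]; cv2.imwrite(f"pics/{n}z.png",cv2.resize(im,None,fx=4.5,fy=4.4,interpolation=cv2.INTER_CUBIC))
E
```

```text
top 6921 0.05942114237940438 0.5890783071517944 0.0019028037786483765 (0.21897967159748077, 0.15933096408843994) 17.090852737426758
plane ((0.5877195596694946, 0.0017105787992477417), (0.21721699833869934, 0.15798664093017578), 17.153982162475586)
side 6364 0.060614962919685746 0.5890167355537415 0.006600216031074524 (0.219396710395813, 0.15985921025276184) 17.407499313354492
plane ((0.5864682793617249, 0.010626092553138733), (0.21602314710617065, 0.16907770931720734), 17.298982620239258)
```

View pics/topz.png

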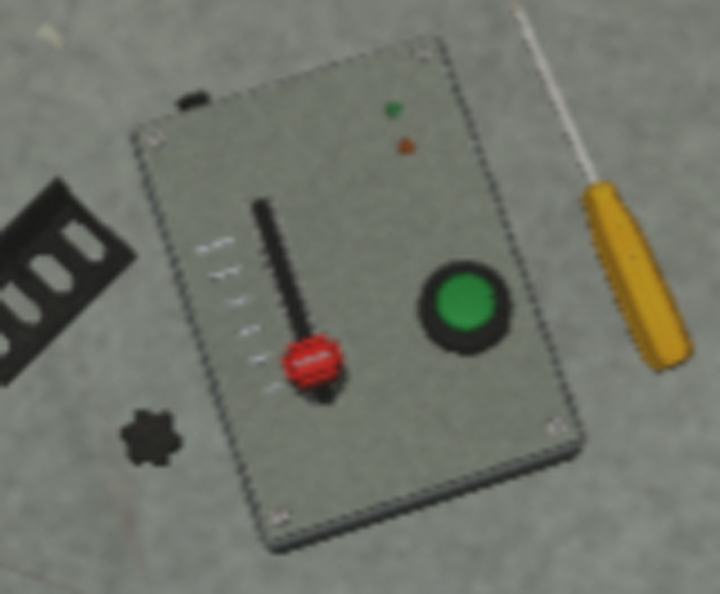

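View pics/sidez.png

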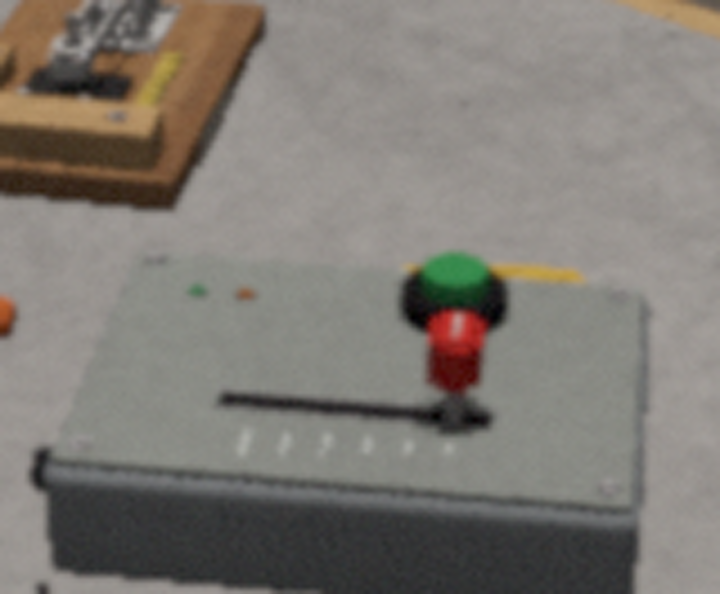

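```bash
python3 - <<'E'
import cv2,numpy as np
from h import *
from scipy.optimize import minimize
from scipy.spatial.transform import Rotation as Ro
print(np.round(Ro.from_rotvec(r.observe()["ee_rot"]).as_matrix(),3))
yaw=np.radians(17.2);Rz=np.array([[np.cos(yaw),-np.sin(yaw)],[np.sin(yaw),np.cos(yaw)]])
for n in("top","side"):
    c=np.load(n+"0.npz"); h=cv2.cvtColor(c["img"],cv2.COLOR_RGB2HSV)
    m=(((h[...,0]<10)|(h[...,0]>170))&(h[...,1]>110)&(h[...,2]>40)).astype(float)
    k,l,st,ce=cv2.connectedComponentsWithStats(m.astype(np.uint8)); 
    i=l[211,299] if n=="top" else l[208,331]; m=(l==i); print(n,st[i])
    mm=np.zeros((200,300));u0,v0=290-60,170-20
    best=[]
    for x in np.arange(.53,.56,.001):
        for y in np.arange(.005,.045,.001):
            pts=[]
            for a in np.linspace(0,2*np.pi,4,endpoint=False)+np.pi/4:
                q=np.array([x,y])+Rz@(np.array([10*np.sign(np.cos(a)),13*np.sign(np.sin(a))])*1e-3)
                for z in(.079,.101): pts.append(w2pix(c,[*q,z]))
            hull=cv2.convexHull(np.array(pts,np.float32))
            im=np.zeros((400,640),np.uint8);cv2.fillConvexPoly(im,np.round(hull*16).astype(np.int32),1,shift=4)
            best.append((np.sum((im>0)!=m),x,y))
    best.sort();print(np.round(best[:5],3))
    a=np.array(best[:15]);X=a[:,1:].mean(0);print(X,(X-[.5885,.004])@Rz)
    # button top ellipse
    g=(h[...,0]>40)&(h[...,0]<85)&(h[...,1]>110)&(h[...,2]>40);k,l,st,ce=cv2.connectedComponentsWithStats(g.astype(np.uint8));i=l[198,333] if n=="top" else l[192,331]
    B=pix2w(c,*ce[i]);print("btn",st[i],B,(B[:2]-[.5885,.004])@Rz)
    d=[pix2w(c,u,v) for v,u in np.argwhere(l==i)];print(np.median(d,0))
E
```

```text
[[ 0.259 -0.     0.966]
 [-0.966  0.001  0.259]
 [-0.001 -1.    -0.   ]]
top [     0      0    640    400 252529]
[[2.52355e+05 5.31000e-01 4.40000e-02]
 [2.52356e+05 5.30000e-01 4.40000e-02]
 [2.52358e+05 5.33000e-01 4.40000e-02]
 [2.52358e+05 5.60000e-01 4.30000e-02]
 [2.52359e+05 5.31000e-01 4.30000e-02]]
[0.54113333 0.04346667] [-0.03357774  0.05170836]
btn [327 192  13  14 144] [ 0.57329621 -0.04891645  0.08310181] [-0.03017167 -0.04605405]
[ 0.57359624 -0.04891389  0.08131019]
side [324 200  15  19 201]
[[8.10e+01 5.48e-01 1.60e-02]
 [8.20e+01 5.47e-01 1.70e-02]
 [8.30e+01 5.46e-01 1.70e-02]
 [8.30e+01 5.48e-01 1.50e-02]
 [8.40e+01 5.46e-01 2.00e-02]]
[0.547      0.01686667] [-0.03583928  0.02456313]
btn [323 188  16  11 138] [ 0.57066624 -0.03906922  0.08244333] [-0.02977212 -0.0358695 ]
[ 0.57106891 -0.04032381  0.08195437]
```

Request:
step_arm([
  {"gripper": 0,"slide": [-20,0,22],"turn": -0.038},
  {"gripper": 0,"slide": [-28,0,32],"turn": 0},
  {"gripper": 0,"slide": [-28,0,32],"turn": 0},
  {"gripper": 0,"slide": [-28,0,32],"turn": 0},
  {"gripper": 0,"slide": [-28,0,32],"turn": 0},
], squeeze=20)

```text
time_s: 0.6
tcp_pos: [0.2478, -0.3586, 0.246]
ee_rot: [-1.331, 0.994, -0.985]
contact_force: [0.3, -0.7, 0.5]
grip_width: 0.0126
```

Request:
step_arm([
  {"gripper": 0,"slide": [-28,0,32],"turn": 0},
  {"gripper": 0,"slide": [-28,0,32],"turn": 0},
  {"gripper": 0,"slide": [-28,0,32],"turn": 0},
  {"gripper": 0,"slide": [-28,0,32],"turn": 0},
  {"gripper": 0,"slide": [-28,0,32],"turn": 0},
])

```text
time_s: 1.1
tcp_pos: [0.3626, -0.1701, 0.2458]
ee_rot: [-1.33, 0.996, -0.986]
contact_force: [1.4, -0.1, -0.1]
grip_width: 0.0002
```

```bash
cat >> h.py <<'E'
from scipy.spatial.transform import Rotation as Ro
YAW=np.radians(17.2);C=np.array([.589,.004])
RZ=np.array([[np.cos(YAW),-np.sin(YAW)],[np.sin(YAW),np.cos(YAW)]])
def st():
    s=r.observe();M=Ro.from_rotvec(s["ee_rot"]).as_matrix();p=np.array(s["tcp_pos"])
    b=(p[:2]-C)@RZ
    print("t",round(float(s["time_s"]),2),"tcp",np.round(p,4),"box xy mm",np.round(b*1e3,1),"z head deg",np.round(np.degrees(np.arctan2(M[1,2],M[0,2])),2),"yz",np.round(M[:,1],3),"F",np.round(s["contact_force"],2),"w",round(float(s["grip_width"]),3))
    return p,M,b
def to(bx,by,z):
    p,M,b=st();w=C+RZ@np.array([bx,by])/1e3
    print("slide to target mm",np.round(M.T@(np.array([*w,z/1e3])-p)*1e3,1))
E
python3 -c "
from h import *
to(-85,32.5,250)"
```

```text
t 1.1 tcp [ 0.3626 -0.1701  0.2458] box xy mm [-267.7  -99.4] z head deg 16.73 yz [-0.003  0.006 -1.   ] F [ 1.45 -0.1  -0.09] w 0.0
slide to target mm [-133.4   -3.5  181.6]
```

Request:
step_arm([
  {"gripper": 0,"slide": [-26,0,35],"turn": -0.008},
  {"gripper": 0,"slide": [-26,0,35],"turn": 0},
  {"gripper": 0,"slide": [-26,0,35],"turn": 0},
  {"gripper": 0,"slide": [-26,0,35],"turn": 0},
  {"gripper": 0,"slide": [-14,0,18],"turn": 0},
])

```text
time_s: 1.6
tcp_pos: [0.4823, -0.0008, 0.2455]
ee_rot: [-1.334, 0.988, -0.978]
contact_force: [-0.2, -1.3, -0.3]
grip_width: -0.0003
```

```bash
python3 -c "
from h import *
to(-85,32.5,104)"
```

```text
t 1.6 tcp [ 0.4823 -0.0008  0.2455] box xy mm [-103.4   26.9] z head deg 17.35 yz [-0.003  0.006 -1.   ] F [-0.19 -1.25 -0.29] w -0.0
slide to target mm [ -4.6 141.5  18.5]
```

Request:
step_arm([
  {"gripper": 0,"slide": [-3,30,6],"turn": 0},
  {"gripper": 0,"slide": [-2,35,6],"turn": 0},
  {"gripper": 0,"slide": [0,35,4],"turn": 0},
  {"gripper": 0,"slide": [0,30,2],"turn": 0},
  {"gripper": 0,"slide": [0,10,0],"turn": 0},
])

```text
time_s: 2.1
tcp_pos: [0.4999, 0.0151, 0.1005]
ee_rot: [-1.336, 0.982, -0.973]
contact_force: [-0.6, 0.4, -0.9]
grip_width: -0.0001
```

```bash
python3 - <<'E'
from h import *
to(-75,32.5,104)
for n in("top","side"):
    c=r.read_camera(n);cv2.imwrite(f"pics/{n}1.png",cv2.resize(c["img"][110:270,210:420][:,:,::-1],None,fx=3.7,fy=3.7,interpolation=cv2.INTER_CUBIC));np.savez(n+"1.npz",**c)
E
```

```text
t 2.1 tcp [0.4999 0.0151 0.1005] box xy mm [-81.8  36.9] z head deg 17.74 yz [-0.002  0.007 -1.   ] F [-0.64  0.38 -0.88] w -0.0
slide to target mm [ 4.5 -3.5  6.8]
```

View pics/top1.png

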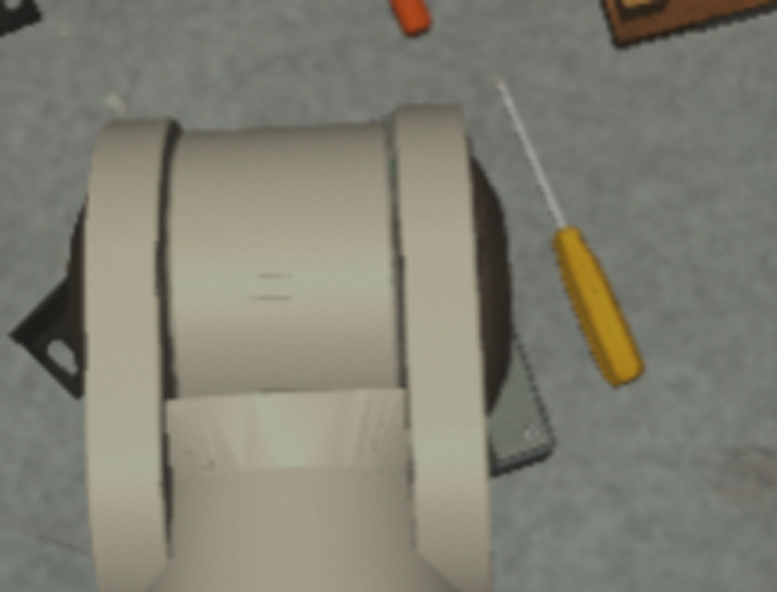

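View pics/side1.png

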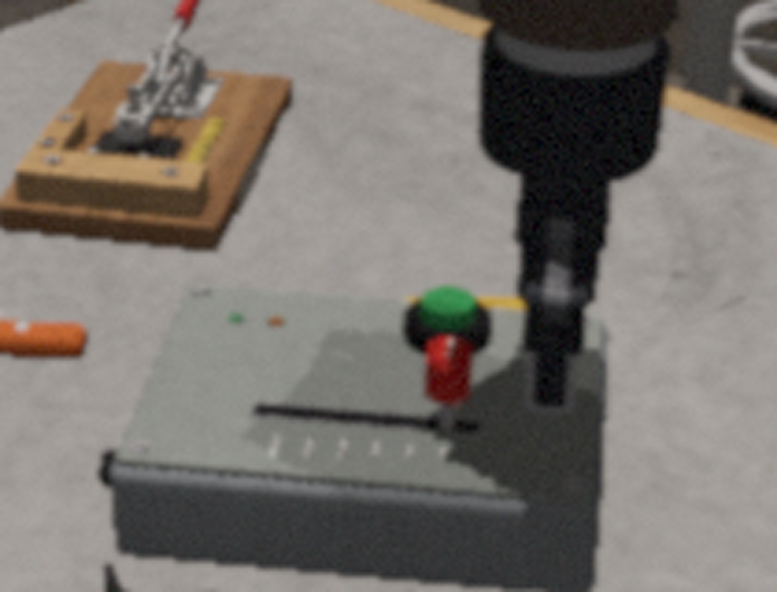

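```bash
python3 - <<'E'
from h import *
c=np.load("side1.npz")
for u,v in((357,210),(358,214),(359,212),(357,206),(330,211),(331,208),(330,214),(332,212)):
    X=pix2w(c,u,v);print(u,v,np.round(X,4),np.round((X[:2]-C)@RZ*1e3,1),c["img"][v,u])
for a in(-1,1):
  for zz in(0.0815,):
    for f in(-11,11):
        w=C+RZ@(np.array([-81.8+f,36.9+14.5*a])/1e3);p=w2pix(c,[*w,zz]);print(a,f,p,(p-[210,110])*3.7)
E
```

```text
357 210 [0.4978 0.0273 0.1079] [-80.2  49.3] [18 18 17]
358 214 [0.4961 0.026  0.0999] [-82.2  48.5] [ 9 15 19]
359 212 [0.494  0.0283 0.1058] [-83.6  51.3] [25 24 25]
357 206 [0.498  0.0283 0.1161] [-79.7  50.1] [17 16 20]
330 211 [0.542  0.0333 0.0967] [-36.3  41.9] [91 24 21]
331 208 [0.2904 0.6654 0.5563] [-89.6 720.1] [106  27  22]
330 214 [0.5412 0.0348 0.092 ] [-36.6  43.6] [84 12 12]
332 212 [0.538  0.0343 0.0966] [-39.8  44. ] [82 13 14]
-1 -11 [364.46327606 214.84035729] [571.51412142 387.90932199]
-1 11 [351.33906943 213.76552158] [522.9545569  383.93242983]
1 -11 [363.71885214 224.85211147] [568.75975294 424.95281245]
1 11 [350.20773627 223.72177703] [518.76862421 420.77057502]
```

Request:
step_arm([
  {"gripper": 0,"slide": [5,0,2],"turn": 0.008},
  {"gripper": 0,"slide": [0,0,5],"turn": 0},
  {"gripper": 0,"slide": [0,0,5],"turn": 0},
  {"gripper": 0,"slide": [0,0,3],"turn": 0},
  {"gripper": 0,"slide": [0,0,0],"turn": 0},
])

```text
time_s: 2.7
tcp_pos: [0.5205, 0.014, 0.1089]
ee_rot: [-1.326, 0.982, -0.986]
contact_force: [0.1, 0.2, -0.4]
grip_width: 0.0001
```

```bash
python3 - <<'E'
from h import *
to(-60,31,101)
E
```

```text
t 2.7 tcp [0.5205 0.014  0.1089] box xy mm [-62.4  29.8] z head deg 17.16 yz [ 0.008  0.007 -1.   ] F [ 0.1   0.17 -0.39] w 0.0
slide to target mm [-1.2  8.   2.4]
```

Request:
step_arm([
  {"gripper": 0,"slide": [-1,4,0],"turn": 0},
  {"gripper": 0,"slide": [0,2,0],"turn": 0},
  {"gripper": 0,"slide": [0,0,2],"turn": 0},
  {"gripper": 0,"slide": [0,0,2],"turn": 0},
  {"gripper": 0,"slide": [0,0,0],"turn": 0},
])

```text
time_s: 3.2
tcp_pos: [0.5242, 0.0165, 0.1026]
ee_rot: [-1.326, 0.982, -0.986]
contact_force: [0.3, 0.4, -0.1]
grip_width: 0.0004
```

```bash
python3 - <<'E'
from h import *
to(-60,31,103)
c=r.read_camera("side");cv2.imwrite("pics/side2.png",cv2.resize(c["img"][150:260,240:400][:,:,::-1],None,fx=4.8,fy=4.8,interpolation=cv2.INTER_CUBIC))
E
```

```text
t 3.2 tcp [0.5242 0.0165 0.1026] box xy mm [-58.2  31.1] z head deg 17.17 yz [ 0.008  0.007 -1.   ] F [ 0.27  0.44 -0.11] w 0.0
slide to target mm [ 0.1 -0.4 -1.8]
```

View pics/side2.png

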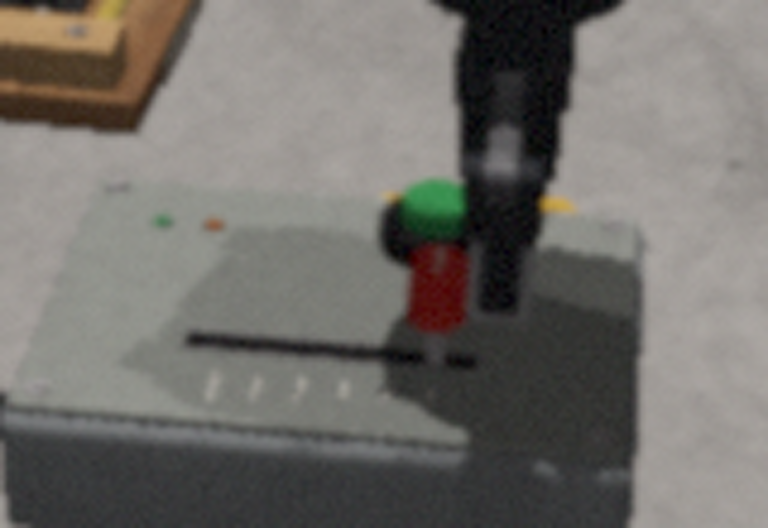

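Request:
step_arm([
  {"gripper": 0,"slide": [0,0,2],"turn": 0},
  {"gripper": 0,"slide": [0,0,2],"turn": 0},
  {"gripper": 0,"slide": [0,0,1],"turn": 0},
  {"gripper": 0,"slide": [0,0,1],"turn": 0},
  {"gripper": 0,"slide": [0,0,1],"turn": 0},
])

```text
time_s: 3.75
tcp_pos: [0.5292, 0.018, 0.1027]
ee_rot: [-1.33, 0.986, -0.985]
contact_force: [-4.7, 0.5, 3.3]
grip_width: -0.0001
```

```bash
cat >> h.py <<'E'
def cap(name):
    to(-60,31,103)
    c=r.read_camera("side");cv2.imwrite(f"pics/{name}.png",cv2.resize(c["img"][150:260,240:400][:,:,::-1],None,fx=4.8,fy=4.8,interpolation=cv2.INTER_CUBIC))
    h=cv2.cvtColor(c["img"],cv2.COLOR_RGB2HSV); m=(((h[...,0]<10)|(h[...,0]>170))&(h[...,1]>110)&(h[...,2]>30)).astype(np.uint8); m[:,:275]=0;m[:195]=0
    k,l,s,ce=cv2.connectedComponentsWithStats(m);i=1+s[1:,4].argmax();print("cap",s[i],ce[i])
E
python3 -c "
from h import *
cap('side3')"
```

```text
t 3.75 tcp [0.5292 0.018  0.1027] box xy mm [-52.9  31.1] z head deg 17.14 yz [ 0.003  0.005 -1.   ] F [-4.73  0.5   3.28] w -0.0
slide to target mm [ 0.1 -0.4 -7.1]
cap [322 200  12  19 200] [327.85  209.325]
```

View pics/side3.png

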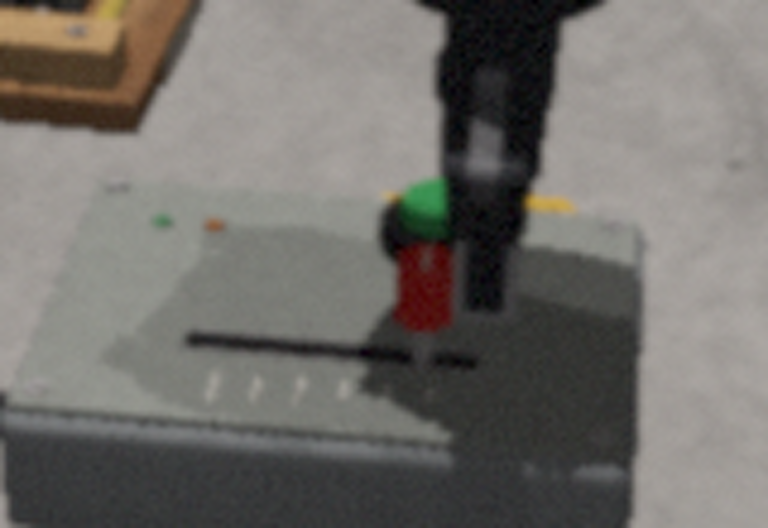

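Request:
step_arm([
  {"gripper": 0,"slide": [0,0,1],"turn": 0},
  {"gripper": 0,"slide": [0,0,1],"turn": 0},
  {"gripper": 0,"slide": [0,0,1],"turn": 0},
  {"gripper": 0,"slide": [0,0,1],"turn": 0},
  {"gripper": 0,"slide": [0,0,1],"turn": 0},
])

```text
time_s: 4.3
tcp_pos: [0.5356, 0.02, 0.1028]
ee_rot: [-1.328, 0.984, -0.985]
contact_force: [0.7, -0.9, 0.9]
grip_width: -0.0002
```

```bash
python3 -c "
from h import *
cap('side4')"
```

```text
t 4.3 tcp [0.5356 0.02   0.1028] box xy mm [-46.3  31.1] z head deg 17.15 yz [ 0.006  0.006 -1.   ] F [ 0.7  -0.86  0.87] w -0.0
slide to target mm [  0.1  -0.3 -13.7]
cap [316 200  14  19 207] [322.58454106 209.1352657 ]
```

Request:
step_arm([
  {"gripper": 0,"slide": [0,0,2],"turn": 0},
  {"gripper": 0,"slide": [0,0,2],"turn": 0},
  {"gripper": 0,"slide": [0,0,2],"turn": 0},
  {"gripper": 0,"slide": [0,0,1],"turn": 0},
  {"gripper": 0,"slide": [0,0,1],"turn": 0},
])

```text
time_s: 4.85
tcp_pos: [0.5428, 0.0222, 0.1029]
ee_rot: [-1.33, 0.986, -0.985]
contact_force: [-5.2, -0.8, 3.5]
grip_width: -0.0002
```

```bash
python3 -c "
from h import *
cap('side5')"
```

```text
t 4.85 tcp [0.5428 0.0222 0.1029] box xy mm [-38.7  31. ] z head deg 17.14 yz [ 0.003  0.005 -1.   ] F [-5.19 -0.81  3.5 ] w -0.0
slide to target mm [  0.1  -0.2 -21.3]
cap [313 200  13  19 193] [319.80829016 209.07772021]
```

Request:
step_arm([
  {"gripper": 0,"slide": [0,0,1],"turn": 0},
  {"gripper": 0,"slide": [0,0,1],"turn": 0},
  {"gripper": 0,"slide": [0,0,1],"turn": 0},
  {"gripper": 0,"slide": [0,0,1],"turn": 0},
  {"gripper": 0,"slide": [0,0,0],"turn": 0},
])

```text
time_s: 5.4
tcp_pos: [0.5472, 0.0236, 0.1029]
ee_rot: [-1.329, 0.985, -0.985]
contact_force: [0.5, -0.3, 0.2]
grip_width: 0.0001
```

```bash
python3 -c "
from h import *
cap('side6')"
```

```text
t 5.4 tcp [0.5472 0.0236 0.1029] box xy mm [-34.1  31. ] z head deg 17.14 yz [ 0.004  0.006 -1.   ] F [ 0.55 -0.29  0.16] w 0.0
slide to target mm [  0.1  -0.3 -25.9]
cap [308 201  14  17 196] [314.10204082 208.87755102]
```

Request:
step_arm([
  {"gripper": 0,"slide": [0,0,2],"turn": 0},
  {"gripper": 0,"slide": [0,0,2],"turn": 0},
  {"gripper": 0,"slide": [0,0,2],"turn": 0},
  {"gripper": 0,"slide": [0,0,2],"turn": 0},
  {"gripper": 0,"slide": [0,0,1],"turn": 0},
])

```text
time_s: 5.95
tcp_pos: [0.5562, 0.0263, 0.1029]
ee_rot: [-1.33, 0.986, -0.985]
contact_force: [-4.6, -1.4, 4.6]
grip_width: 0.0002
```

```bash
python3 -c "
from h import *
cap('side7')"
```

```text
t 5.95 tcp [0.5562 0.0263 0.1029] box xy mm [-24.7  31. ] z head deg 17.14 yz [ 0.003  0.005 -1.   ] F [-4.58 -1.39  4.58] w 0.0
slide to target mm [  0.1  -0.3 -35.3]
cap [305 201  12  17 176] [311.02840909 209.22159091]
```

Request:
step_arm([
  {"gripper": 0,"slide": [0,0,1],"turn": 0},
  {"gripper": 0,"slide": [0,0,1],"turn": 0},
  {"gripper": 0,"slide": [0,0,1],"turn": 0},
  {"gripper": 0,"slide": [0,0,1],"turn": 0},
  {"gripper": 0,"slide": [0,0,0],"turn": 0},
])

```text
time_s: 6.5
tcp_pos: [0.5592, 0.0273, 0.103]
ee_rot: [-1.331, 0.987, -0.984]
contact_force: [-2.2, -0.5, 1.1]
grip_width: -0.0
```

```bash
python3 -c "
from h import *
cap('side8')"
```

```text
t 6.5 tcp [0.5592 0.0273 0.103 ] box xy mm [-21.5  31.1] z head deg 17.12 yz [ 0.001  0.005 -1.   ] F [-2.17 -0.51  1.1 ] w -0.0
slide to target mm [  0.1  -0.1 -38.5]
cap [303 201  12  17 174] [309.05172414 209.12643678]
```

View pics/side8.png

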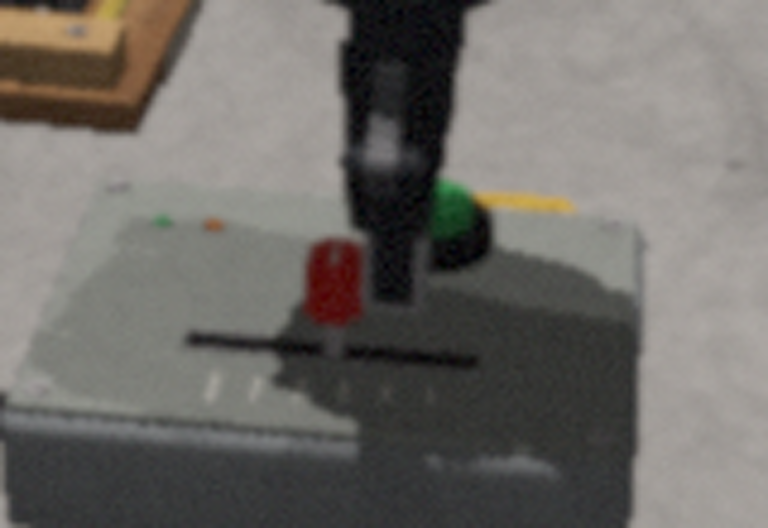

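Just short of midway between the second and third notches (cap at crop x≈333), and the force is falling. A little more.

Request:
step_arm([
  {"gripper": 0,"slide": [0,0,1],"turn": 0},
  {"gripper": 0,"slide": [0,0,1],"turn": 0},
  {"gripper": 0,"slide": [0,0,0],"turn": 0},
  {"gripper": 0,"slide": [0,0,0],"turn": 0},
  {"gripper": 0,"slide": [0,0,0],"turn": 0},
])

```text
time_s: 7.05
tcp_pos: [0.5626, 0.0284, 0.1029]
ee_rot: [-1.329, 0.985, -0.985]
contact_force: [0.6, -0.5, -0.1]
grip_width: -0.0003
```

```bash
python3 -c "
from h import *
cap('side9')"
```

```text
t 7.05 tcp [0.5626 0.0284 0.1029] box xy mm [-18.   31.1] z head deg 17.14 yz [ 0.004  0.006 -1.   ] F [ 0.64 -0.53 -0.07] w -0.0
slide to target mm [  0.1  -0.3 -42. ]
cap [299 200  12  17 179] [304.26815642 208.26815642]
```

View pics/side9.png

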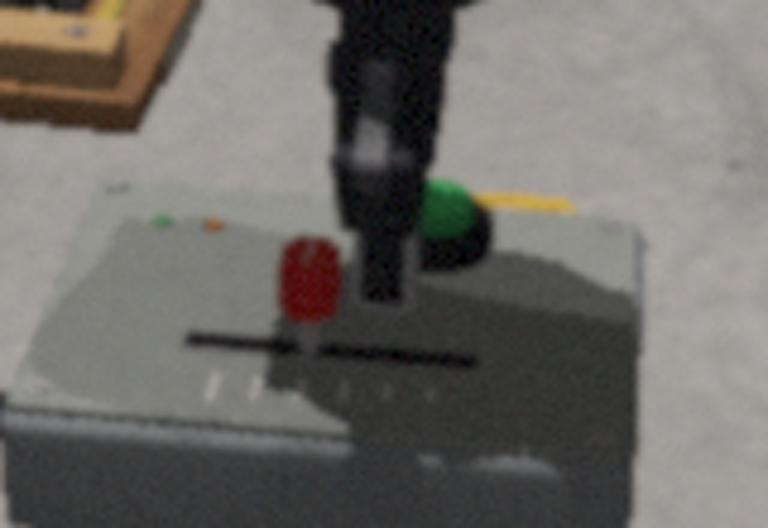

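Request:
step_arm([
  {"gripper": 0,"slide": [0,0,-6],"turn": 0},
  {"gripper": 0,"slide": [0,0,-6],"turn": 0},
  {"gripper": 0,"slide": [0,-15,0],"turn": 0},
  {"gripper": 0,"slide": [0,-15,0],"turn": 0},
  {"gripper": 0,"slide": [0,-5,0],"turn": 0},
])

```text
time_s: 7.6
tcp_pos: [0.5494, 0.0242, 0.1405]
ee_rot: [-1.329, 0.986, -0.985]
contact_force: [0.3, -0.3, 1.3]
grip_width: -0.0001
```

Request:
step_arm([
  {"gripper": 0,"slide": [15,0,0],"turn": 0},
  {"gripper": 0,"slide": [20,0,0],"turn": 0},
  {"gripper": 0,"slide": [20,0,0],"turn": 0},
  {"gripper": 0,"slide": [15,0,0],"turn": 0},
  {"gripper": 0,"slide": [0,0,0],"turn": 0},
])

```text
time_s: 8.1
tcp_pos: [0.5731, -0.0472, 0.1436]
ee_rot: [-1.327, 0.981, -0.987]
contact_force: [0.4, 0.5, 0.0]
grip_width: 0.0
```

```bash
python3 -c "
from h import *
to(-30,-43,115)
cap('side10')
c=r.read_camera('top');cv2.imwrite('pics/top10.png',c['img'][:,:,::-1])"
```

```text
t 8.1 tcp [ 0.5731 -0.0472  0.1436] box xy mm [-30.3 -44.2] z head deg 17.21 yz [ 0.009  0.005 -1.   ] F [0.43 0.5  0.01] w 0.0
slide to target mm [-1.2 28.6  0. ]
t 8.1 tcp [ 0.5731 -0.0472  0.1436] box xy mm [-30.3 -44.2] z head deg 17.21 yz [ 0.009  0.005 -1.   ] F [0.43 0.5  0.01] w 0.0
slide to target mm [-75.1  40.5 -30.1]
cap [298 199  14  18 184] [304.18478261 207.16847826]
```

View pics/side10.png

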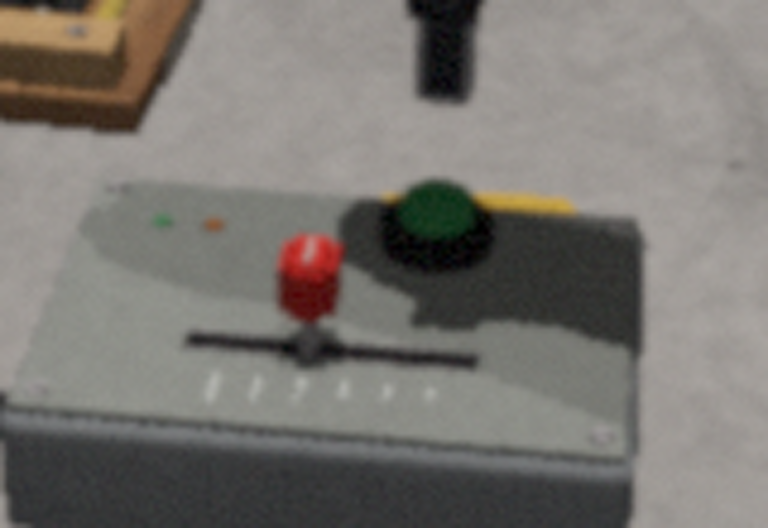

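Request:
step_arm([
  {"gripper": 0,"slide": [0,12,1],"turn": 0},
  {"gripper": 0,"slide": [-1,12,0],"turn": 0},
  {"gripper": 0,"slide": [0,8,0],"turn": 0},
  {"gripper": 0,"slide": [0,2,0],"turn": 0},
  {"gripper": 0,"slide": [0,0,0],"turn": 0},
])

```text
time_s: 8.7
tcp_pos: [0.5724, -0.0421, 0.105]
ee_rot: [-1.329, 0.981, -0.982]
contact_force: [-0.1, 0.6, -0.1]
grip_width: -0.0002
```

```bash
python3 -c "
from h import *
cap('side11')"
```

```text
t 8.7 tcp [ 0.5724 -0.0421  0.105 ] box xy mm [-29.4 -39.1] z head deg 17.4 yz [ 0.006  0.006 -1.   ] F [-0.1   0.55 -0.09] w -0.0
slide to target mm [-70.2   2.1 -30.3]
cap [298 199  14  18 190] [304.32631579 207.06842105]
```

View pics/side11.png

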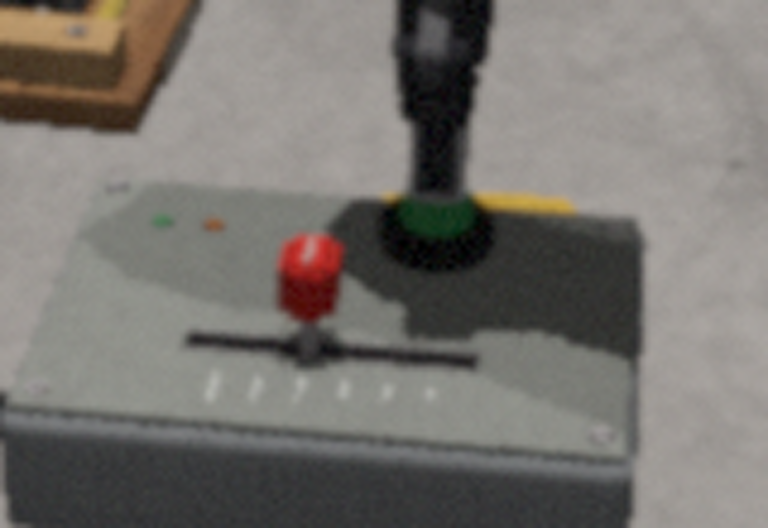

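Request:
step_arm([
  {"gripper": 0,"slide": [3,0,0],"turn": 0},
  {"gripper": 0,"slide": [0,2,0],"turn": 0},
  {"gripper": 0,"slide": [0,2,0],"turn": 0},
  {"gripper": 0,"slide": [0,2,0],"turn": 0},
  {"gripper": 0,"slide": [0,1,0],"turn": 0},
])

```text
time_s: 9.25
tcp_pos: [0.5743, -0.0452, 0.0994]
ee_rot: [-1.328, 0.979, -0.984]
contact_force: [-1.1, 0.5, 2.2]
grip_width: 0.0
```

```bash
python3 -c "
from h import *
cap('side12')"
```

```text
t 9.25 tcp [ 0.5743 -0.0452  0.0994] box xy mm [-28.6 -42.6] z head deg 17.4 yz [ 0.008  0.006 -1.   ] F [-1.15  0.45  2.22] w 0.0
slide to target mm [-73.8  -3.6 -31.1]
cap [298 199  14  18 188] [304.29255319 206.94148936]
```

Request:
step_arm([
  {"gripper": 0,"slide": [0,1.5,0],"turn": 0},
  {"gripper": 0,"slide": [0,1.5,0],"turn": 0},
  {"gripper": 0,"slide": [0,1.5,0],"turn": 0},
  {"gripper": 0,"slide": [0,1,0],"turn": 0},
  {"gripper": 0,"slide": [0,1,0],"turn": 0},
])

```text
time_s: 9.8
tcp_pos: [0.5743, -0.0452, 0.0949]
ee_rot: [-1.327, 0.977, -0.985]
contact_force: [-5.0, 0.3, 14.2]
grip_width: -0.0001
```

```bash
python3 -c "
from h import *
cap('side13')"
```

```text
t 9.8 tcp [ 0.5743 -0.0452  0.0949] box xy mm [-28.6 -42.7] z head deg 17.4 yz [ 0.01   0.006 -1.   ] F [-4.98  0.35 14.18] w -0.0
slide to target mm [-73.8  -8.2 -31.1]
cap [298 199  14  18 190] [304.29473684 206.98421053]
```

View pics/side13.png

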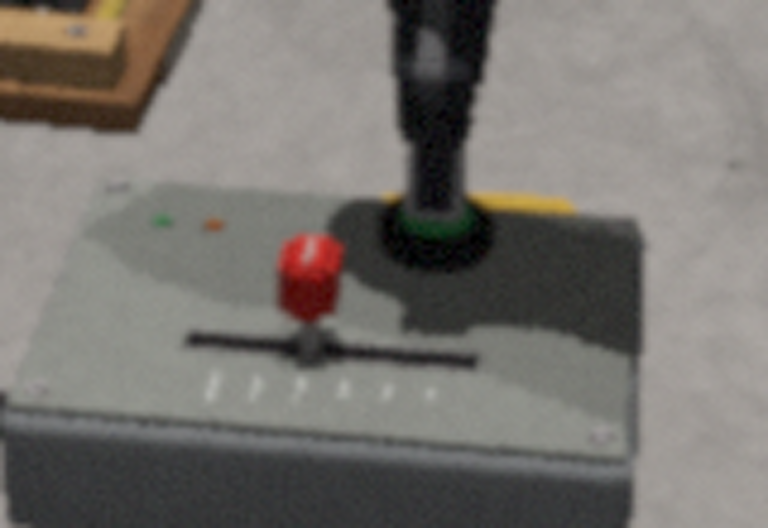

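Request:
step_arm([
  {"gripper": 0,"slide": [0,1,0],"turn": 0},
  {"gripper": 0,"slide": [0,0,0],"turn": 0},
  {"gripper": 0,"slide": [0,-8,0],"turn": 0},
  {"gripper": 0,"slide": [0,-20,0],"turn": 0},
  {"gripper": 0,"slide": [0,-30,0],"turn": 0},
])

```text
time_s: 10.35
tcp_pos: [0.5721, -0.0454, 0.1512]
ee_rot: [-1.33, 0.981, -0.982]
contact_force: [0.5, -0.4, -0.0]
grip_width: -0.0001
```

Request:
step_arm([
  {"gripper": 0,"slide": [0,-40,-10],"turn": 0},
  {"gripper": 0,"slide": [20,-20,-40],"turn": 0},
  {"gripper": 0,"slide": [20,0,-45],"turn": 0},
  {"gripper": 0,"slide": [20,0,-45],"turn": 0},
  {"gripper": 0,"slide": [10,0,-20],"turn": 0},
])

```text
time_s: 10.85
tcp_pos: [0.4392, -0.1619, 0.2161]
ee_rot: [-1.33, 0.971, -0.982]
contact_force: [0.7, -0.2, 0.0]
grip_width: 0.0001
```

Request:
step_arm([
  {"gripper": 0,"slide": [20,0,-40],"turn": 0},
  {"gripper": 0,"slide": [10,0,-10],"turn": 0},
  {"gripper": 0,"slide": [0,0,0],"turn": 0},
  {"gripper": 0,"slide": [0,0,0],"turn": 0},
  {"gripper": 0,"slide": [0,0,0],"turn": 0},
])

```text
time_s: 11.35
tcp_pos: [0.3977, -0.2086, 0.2171]
ee_rot: [-1.328, 0.972, -0.987]
contact_force: [1.2, -0.2, 0.6]
grip_width: 0.0001
```

```bash
python3 -c "
from h import *
cap('side14')
c=r.read_camera('top');cv2.imwrite('pics/top14.png',c['img'][:,:,::-1])
"
```

```text
t 11.35 tcp [ 0.3977 -0.2086  0.2171] box xy mm [-245.6 -146.5] z head deg 17.52 yz [ 0.013  0.003 -1.   ] F [ 1.16 -0.22  0.61] w 0.0
slide to target mm [-176.6  116.4  185. ]
cap [298 199  13  18 175] [304.01714286 207.33714286]
```

View pics/side14.png

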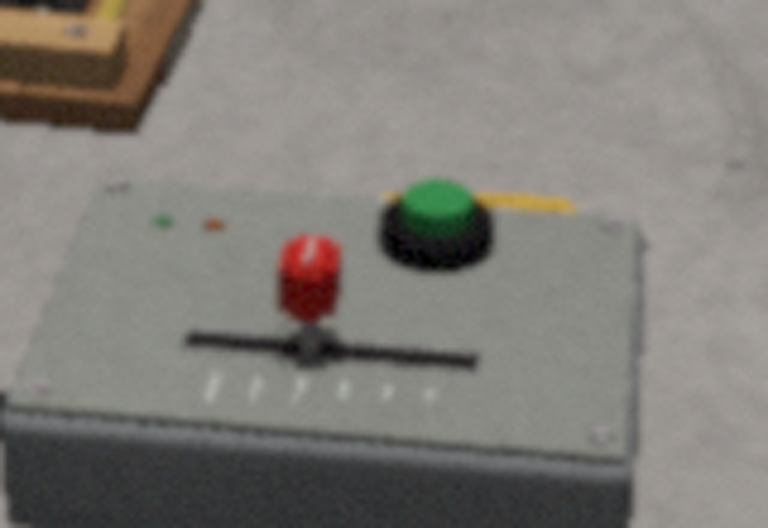

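View pics/top14.png

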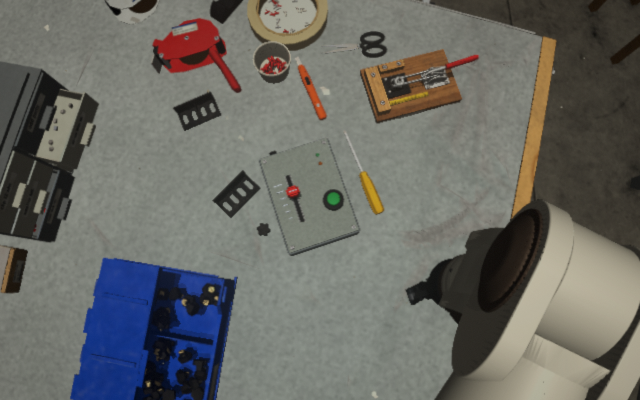

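```bash
python3 - <<'E'
from h import *
c=r.read_camera("top")
for v in range(186,212,2): print(v,[int(round(pix2w(c,u,v)[2]*1e3)) if c["range_z"][v,u]>0 else -1 for u in range(320,347,2)])
print(np.round(r.observe()["contact_force"],1))
E
```

```text
186 [58, 63, 59, 58, 59, 61, 61, 59, 59, 59, 62, 60, 51, 0]
188 [62, 61, 61, 57, 60, 56, 62, 59, 63, 59, 59, 59, 58, 50]
190 [58, 61, 59, 62, 59, 71, 74, 69, 74, 72, 61, 61, 60, 52]
192 [59, 63, 60, 69, 72, 72, 82, 82, 76, 71, 68, 63, 63, 54]
194 [62, 60, 59, 74, 72, 82, 82, 79, 81, 82, 71, 70, 59, 56]
196 [59, 61, 73, 71, 81, 83, 81, 81, 82, 82, 75, 72, 62, 60]
198 [58, 58, 73, 72, 82, 80, 81, 82, 80, 81, 83, 69, 60, 60]
200 [62, 61, 71, 74, 82, -1, 81, 82, 85, 81, 73, 72, 60, 61]
202 [60, 60, 72, 71, 75, 81, 84, 83, 82, 83, 70, 74, 62, 60]
204 [58, 57, 61, 71, 73, 74, 83, 78, 78, 70, 72, 73, 61, 59]
206 [59, 58, 56, 69, 72, 71, 73, 69, 72, 70, 70, 65, 57, 63]
208 [60, 62, 59, 61, 66, 70, 73, 70, 70, 73, 58, 59, 61, 58]
210 [59, 62, 59, 60, 60, 57, -1, 59, 61, 63, 60, 60, 60, 57]
[ 0.3 -0.1 -0. ]
```

```bash
python3 -c "
from plant import r
print(r.close_job())"
```

```text
the job is handed in; nothing more can be done
None
```

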